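# Point-and-check before starting the drill

### The job

Carry out the point-and-check before the workshop drill is started. Point at the chuck key with the fingertips, from just above its middle (a few centimetres, no contact), and hold there for a second, to show that it is out of the drill; next point in the same way at the green start button and hold for a second; then press the green button all the way in with the fingertips, let it spring back and draw the hand up well clear of it. Do not touch the key, do not disturb the other loose things, and do not come down over the red stop button.

Things in the scene. Friction and masses are not known exactly. Their poses are not given: they have to be found in the camera images.
- key_centre (a point): centre of the grey steel drill chuck key that lies loose on the bench top, T-shaped, 76 x 52 mm seen from above and 17 mm high at most. The point lies 8 mm above the bench top (z = 0). About 5 to 9 cm beyond it a fixed wooden lath, 26 mm high and 5 cm wide, runs across the bench from left to right.
- start_button_top (a point): centre of the top face of the green push button, which moves with it; 72 mm above the bench top when out. The button is a round cap of 32 mm diameter, standing 10 mm above a black collar (48 mm diameter) on the lid of a grey control box (76 x 76 mm, lid 50 mm above the bench, a 17 mm long black cable gland low on one side) fixed to the bench. Its z axis points up.
- start_button (a joint): travel of the green button in m: 0 when out, 0.006 fully in. A spring returns it; fully in takes about 5 N.
- stop_button_top (a point): centre of the top face of the red push button on a second control box of the same form and size, with a yellow plate round the button.
- stop_button (a joint): travel of the red button in m: 0 when out, 0.006 fully in.
- yellow_screwdriver: loose screwdriver with a yellow handle, 161 mm long, 20 mm high; origin under its middle, y along it.
- wood_offcut: loose piece of pine, 50 x 60 x 22 mm; origin at the centre of its underside.
- green_pencil: loose green pencil, 121 mm long, 8 mm thick; origin under its middle, y along it.
- key: the same chuck key as a body; origin on its underside, 9 mm from key_centre seen from above.

How it is judged:
On the way, in this order (a step that is already met when the one before it is completed fails the run):
1. the fingertips point at the chuck key from just above it for a second (horizontal distance between the grasp point and key_centre below 0.03 m and height (world z) of the grasp point between 0.03 and 0.115 m), for 0.9 s.
2. the fingers point at the green button from just above it for a second, the button still out (horizontal distance between the grasp point and start_button_top below 0.025 m and z of the grasp point in the frame of start_button_top between 0.023 and 0.105 m and value of joint start_button below 0.001 m and contact force between each of the arm, the fingers and start_button below 0.2 N), for 0.9 s.
3. the green button is pressed all the way in by the fingers (value of joint start_button above 0.005 m and contact force between the fingers and start_button above 1 N), for 0.05 s.
At the end, for the whole second after the job is handed in: The green button has been pressed fully in (over 5 of 6 mm) after both pointings and is out again (within 1 mm), the red one is out, the hand has risen at least 3 cm clear above the green button, and the chuck key lies at rest within 5 mm and the other loose things within 10 mm of where they were (value of joint each of start_button, stop_button below 0.001 m and z of the grasp point in the frame of start_button_top above 0.05 m and distance of key from where it was at the start of the episode below 0.005 m and linear speed of key below 0.01 m/s and distance of each of yellow_screwdriver, wood_offcut, green_pencil from where it was at the start of the episode below 0.01 m); the robot touches nothing.
It fails at once if the chuck key is touched or shifted (contact force between any of the arm, the fingers and key above 0.3 N or distance of key from where it was at the start of the episode above 0.005 m).
It fails at once if the red button is pressed, or the fingers come down over it (value of joint stop_button above 0.0015 m or (horizontal distance between the grasp point and stop_button_top below 0.03 m and z of the grasp point in the frame of stop_button_top below 0.07 m)).
It fails at once if the screwdriver, the offcut or the pencil is shifted by more than 10 mm (distance of any of yellow_screwdriver, wood_offcut, green_pencil from where it was at the start of the episode above 0.01 m).
It also fails if it takes over 45 s, if anything falls off the work surface, if the arm or the gripper's body presses on something with over 40 N, if the wrist force passes 120 N, or if a joint passes its speed limit or range.

### The arm

A 6-joint arm with a two-finger parallel gripper is mounted at the origin on a cart in front of the work surface, level with it; the furniture and walls round the work are solid. World frame = base frame: x ahead of the robot, y to its left, z up, the work surface at z = 0. Lengths are in m, angles in rad, forces in N, time in s.
With the tool pointing down it reaches from about 0.325 to 0.75 m from the base axis. Payload 7.6 kg.
Tool frame: the origin (TCP) lies midway between the tips of the shut fingers; the grasp point (between the pads) lies 19 mm behind it (tcp_to_grasp is the distance from the TCP to the grasp point, in m); z points along the fingers, x is the direction in which the jaws open and shut, and the axes are right-handed (so a half turn about z gives the same grasp; the last joint's range is limited). The gripper opens to 85 mm and grips with 20 to 120 N. Pads are 22 mm wide; open, the fingers measure 114 mm over their backs; the gripper's body (76 mm by 85 mm) begins 54 mm behind the grasp point. The pads swing forward as they close: fully open they stand 13 mm farther back than shut.
Start: joints at [-1.386, 0.052, 1.401, -0, 1.689, -0.07], TCP at [0.132, -0.508, 0.231] pointing down, gripper open.
Joint ranges: [-2.9, 2.9], [-0.91, 2.17], [0.12, 2.37], [-1.06, 4.2], [0.26, 2.73], [-2.93, 2.93]. Speed limits (rad/s): [2.57, 2.57, 3.01, 3.14, 3.14, 3.14].

### API

Orientations are given as a rotation vector (axis times angle).
In Python, from station import * gives the robot as it stands.
- The arm moves only by the shell command python3 -m creep 'ROWS' [FORCE]. ROWS is JSON, a list that holds one entry, the list of rows, each a list of 7 numbers: the shift along the tool's x, y, z in mm, then the turn, a rotation vector about the tool's x, y, z in degrees, then the finger opening in mm, from 0 to 85.4. In form: [[[x, y, z, ax, ay, az, claw], ...]]. A call has 1 to 12 rows; each row shifts and turns the commanded pose from where the row before left it, along the tool's axes as they then stand; what a row does not reach is not made up. A row lasts 1/12 s, in which the tool goes at most 41.7 mm and 7.16 degrees, less where a joint would pass 70% of its speed; a pose out of reach is approached as far as the arm can. A call with a gripper value outside its range is refused whole. The fingers move at their own pace and stop on an object; FORCE is the grip in N (left out, the last holds). Time passes only in rows, so rows that do not move let the fingers close. It gives the time, the measured TCP pose, the force and the opening at its end, in the units of the state.
- sense(): the state, without advancing time (a new reading comes with each control period).
- get_image(name): name is "scene" or "top"; returns the picture (480x640x3 uint8, red, green, blue); there is no depth.
- camera_info(name): a dict with "fx", "fy", "cx", "cy" (pixels), "view" (4x4, takes a point from world to camera coordinates). Camera axes: x right, y down, z forward; pixel columns grow to the right and rows downward; lengths in m; the calibration is good to about 2 mm. A picture is of the moment at which its call begins. camera_info takes no time and is no camera call.
- sign_off(): hands the job in, once; it reports no verdict.
The state is a dict: "time": time; "joints": joint angles; "qvel": joint speeds; "joint_torque": joint torques, N m; "position": TCP position; "tool_rot": TCP orientation; "force": force on the tool from outside, world axes, zero at the start; "moment": the same for the moment, N m; "gripper_width": opening from 0.0 (shut) to 1.0 (fully open).
Only numpy, scipy, OpenCV 4.12 (cv2) and the standard library are available. Lean on these libraries where they do the work, as an engineer would, in place of code of your own. Each camera call takes 0.05 s, during which the arm holds its last target.

## Working session

There is one attempt and no reset: what is moved stays moved. The work goes in short steps, Python scripts to look and compute and a shell command to move; the robot and the scene stay as the last step left them, time stands still between calls to the robot, and variables do not carry over. Pictures are saved under pics/ and viewed, and the job is handed in when it is done.

```bash
mkdir -p pics; python3 - <<'E'
from station import *
import cv2
for n in("scene","top"):
    cv2.imwrite(f"pics/{n}0.png",get_image(n)[:,:,::-1])
    print(n,camera_info(n))
print(sense())
E
```

```text
scene {'fx': 435.26225982270404, 'fy': 435.26225982270404, 'cx': 320.3318141647246, 'cy': 246.02274849509755, 'view': array([[-0.7620611 , -0.64734754,  0.01428427,  0.41072514],
       [-0.26702549,  0.29409366, -0.91771799,  0.19963761],
       [ 0.58988157, -0.70317144, -0.39697563,  0.63660305],
       [ 0.        ,  0.        ,  0.        ,  1.        ]])}
top {'fx': 493.0042136938605, 'fy': 493.0042136938605, 'cx': 313.16157085267025, 'cy': 235.0002841810186, 'view': array([[ 0.02659721, -0.99927436, -0.02726446,  0.00997035],
       [-0.98752203, -0.0220299 , -0.15593241,  0.55566651],
       [ 0.15521863,  0.03107162, -0.98739138,  0.86975902],
       [ 0.        ,  0.        ,  0.        ,  1.        ]])}
{'time': 0.1, 'joints': array([-1.38630090e+00,  5.27467169e-02,  1.40159436e+00,  2.00816991e-05,
        1.68860516e+00, -7.02852029e-02]), 'qvel': array([ 0.00049647, -0.00139498, -0.00358749,  0.00036209, -0.00033938,
       -0.00117522]), 'joint_torque': array([ 1.34650429e-03, -3.82581854e+01, -3.60984850e+01, -2.76240479e-05,
        4.84843986e-03, -1.02884033e-05]), 'position': array([ 0.13230459, -0.50778618,  0.23058537]), 'tool_rot': array([-2.48494341e+00,  1.92065218e+00,  1.56549350e-03]), 'force': array([-0.31291831, -0.28692647,  0.16005056]), 'moment': array([ 0.05435105,  0.04227382, -0.03441978]), 'gripper_width': 1.002108203886134}
```

View pics/scene0.png

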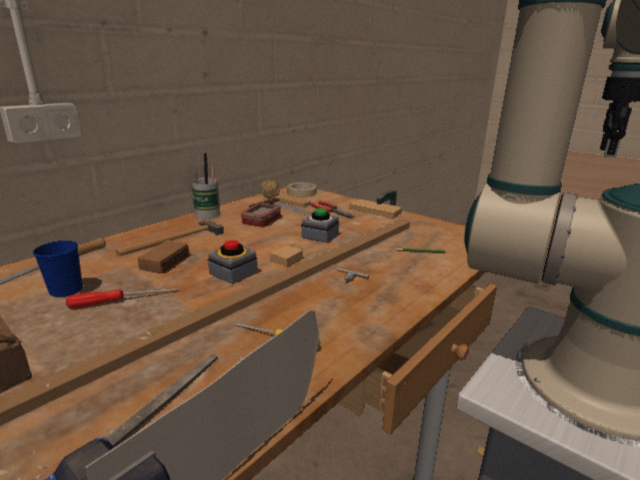

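View pics/top0.png

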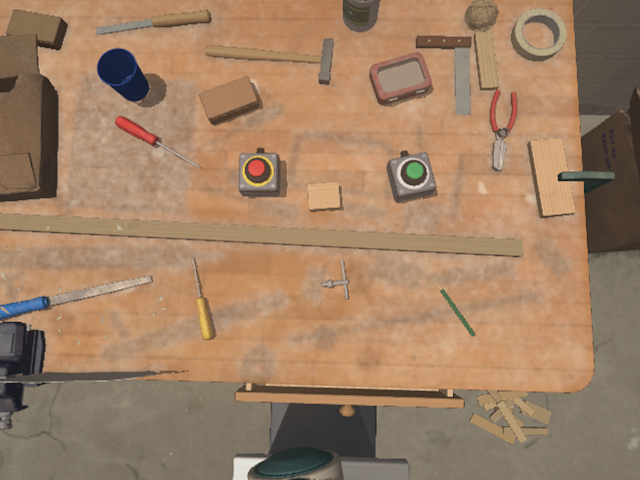

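The top view shows the key at about (338,282), the green button at (414,171), the red button at (257,169), the pencil at (458,311) and the offcut at (323,196). I'll enlarge the key and the green button.

```bash
cat > h.py <<'E'
import numpy as np
from station import *
def ray(n,u,v,z):
    c=camera_info(n);V=c["view"];R=V[:3,:3];t=V[:3,3]
    o=-R.T@t;d=R.T@np.array([(u-c["cx"])/c["fx"],(v-c["cy"])/c["fy"],1])
    return o+d*(z-o[2])/d[2]
def proj(n,p):
    c=camera_info(n);V=c["view"];q=V[:3,:3]@np.array(p)+V[:3,3]
    return c["fx"]*q[0]/q[2]+c["cx"],c["fy"]*q[1]/q[2]+c["cy"]
E
python3 - <<'E'
import cv2,numpy as np
from h import *
t=cv2.imread("pics/top0.png");s=cv2.imread("pics/scene0.png")
f=lambda i,x,y:cv2.resize(i[y:y+60,x:x+80],(400,300),interpolation=cv2.INTER_CUBIC)
cv2.imwrite("pics/crop0.png",np.vstack([np.hstack([f(t,300,250),f(t,374,141)]),np.hstack([f(s,312,242),f(s,280,195)])]))
print("key",ray("top",338,282,.008),"green",ray("top",414,171,.072),"red",ray("top",257,169,.072),"offcut",ray("top",323,196,.02))
print("key s",ray("scene",352,274,.008),"green s",ray("scene",320,213,.072))
E
```

```text
key [ 0.47178036 -0.02479035  0.008     ] green [ 0.6729179  -0.15792806  0.072     ] red [0.67137825 0.12926854 0.072     ] offcut [0.63537526 0.00739406 0.02      ]
key s [ 0.47069022 -0.02372115  0.008     ] green s [ 0.65877969 -0.13816835  0.072     ]
```

View pics/crop0.png

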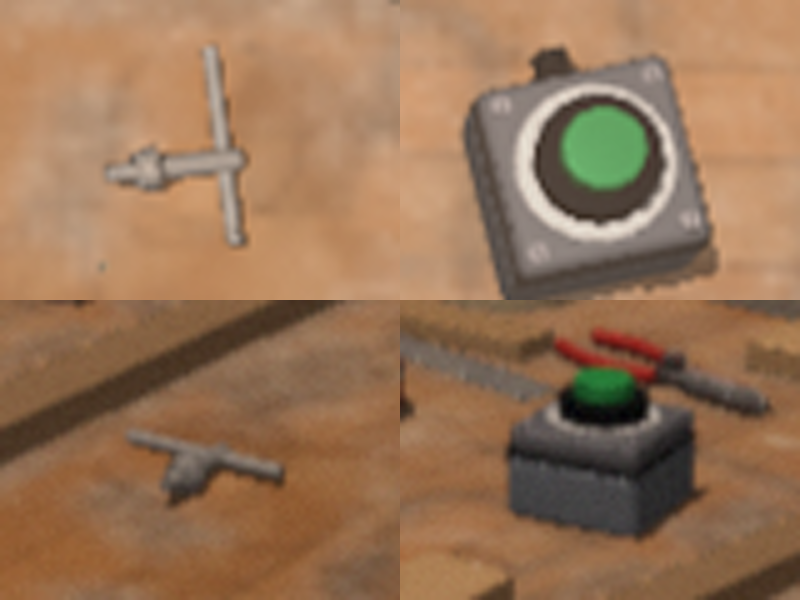

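```bash
python3 - <<'E'
from h import *
from scipy.spatial.transform import Rotation as R
k=ray("top",335.3,280.5,.008);g=ray("top",415,170.7,.072)
print(k,g,ray("scene",320.6,209.8,.072),proj("scene",g),proj("scene",k))
M=R.from_rotvec(sense()["tool_rot"]).as_matrix();print(M.round(4))
p=sense()["position"]
for q in(k,g):print((M.T@(q-p))*1000, np.hypot(*q[:2]))
E
```

```text
[ 0.47448945 -0.01962372  0.008     ] [ 0.6735167  -0.15974291  0.072     ] [ 0.6738981  -0.15831692  0.072     ] (np.float64(321.07251050085983), np.float64(209.70154480058872)) (np.float64(349.4173364512566), np.float64(274.1087678954009))
[[ 2.520e-01 -9.677e-01 -2.000e-04]
 [-9.677e-01 -2.520e-01  1.300e-03]
 [-1.300e-03 -1.000e-04 -1.000e+00]]
[-385.86029405 -454.14705245  223.15824481] 0.4748950718521827
[-200.18900305 -611.44167899  158.92582815] 0.6922012256380261
```

```bash
python3 -m creep '[[[-13,-15,0,0,0,0,0],[-25,-30,0,0,0,0,0],[-26,-30,0,0,0,0,0],[-26,-30,0,0,0,0,0],[-26,-30,0,0,0,0,0],[-26,-30,0,0,0,0,0],[-26,-31,0,0,0,0,0],[-26,-31,0,0,0,0,0],[-26,-31,0,0,0,0,0],[-26,-31,0,0,0,0,0],[-26,-31,0,0,0,0,0],[-26,-31,0,0,0,0,0]]]'
```

```text
time: 1.1
position: [0.3975, -0.1292, 0.2312]
tool_rot: [2.486, -1.921, 0.0]
force: [0.3, -1.2, 0.7]
gripper_width: 0.001
```

```bash
python3 -m creep '[[[-26,-30,0,0,0,0,0],[-26,-31,0,0,0,0,0],[-20,-24,0,0,0,0,0],[-12,-13,0,0,0,0,0],[0,0,0,0,0,0,0],[0,0,0,0,0,0,0],[0,0,0,0,0,0,0]]]'
```

```text
time: 1.68
position: [0.4702, -0.0258, 0.231]
tool_rot: [2.485, -1.921, -0.001]
force: [0.4, -0.3, 1.1]
gripper_width: 0.005
```

```bash
python3 - <<'E'
from h import *
from scipy.spatial.transform import Rotation as R
import cv2
s=sense();M=R.from_rotvec(s["tool_rot"]).as_matrix();p=s["position"]
print(p,M.round(3),s["joints"],s["gripper_width"],s["time"])
for q in([.4745,-.0196,.066],[.6736,-.159,.111]):print(M.T@(np.array(q)-p)*1000)
a=get_image("scene");cv2.imwrite("pics/s1.png",a[:,:,::-1])
E
```

```text
[ 0.4701504  -0.02578443  0.23101264] [[ 0.252 -0.968 -0.001]
 [-0.968 -0.252 -0.   ]
 [ 0.     0.001 -1.   ]] [-1.32977227e-01 -1.01532157e-01  1.55240191e+00 -4.36961444e-04
  1.69140100e+00  1.18328034e+00] 0.004946774580087883 1.6833
[ -4.91424052  -5.89707267 165.0073104 ]
[ 180.12570881 -163.45522345  119.90945821]
```

View pics/s1.png

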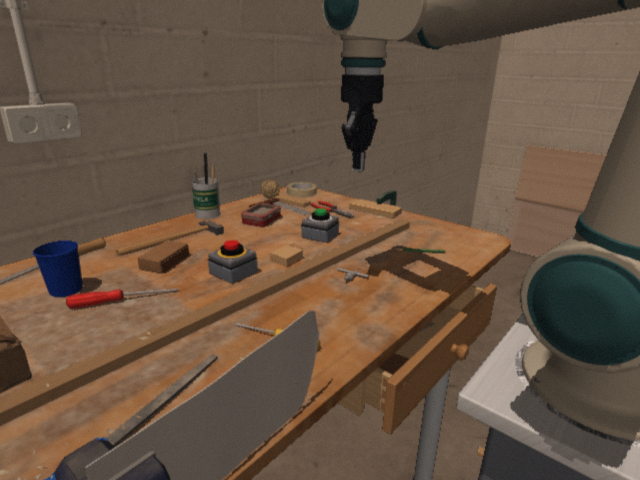

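The picture shows the shut hand above the key: the fingertips are at about (358,168) and the key is at (350,274). I'll descend and hold.

```bash
python3 -m creep '[[[-5,-6,10,0,0,0,0],[0,0,25,0,0,0,0],[0,0,30,0,0,0,0],[0,0,30,0,0,0,0],[0,0,30,0,0,0,0],[0,0,25,0,0,0,0],[0,0,10,0,0,0,0],[0,0,5,0,0,0,0],[0,0,0,0,0,0,0],[0,0,0,0,0,0,0],[0,0,0,0,0,0,0],[0,0,0,0,0,0,0]]]'
```

```text
time: 2.73
position: [0.4761, -0.019, 0.0678]
tool_rot: [-2.485, 1.92, -0.004]
force: [0.3, -0.5, 0.2]
gripper_width: -0.001
```

```bash
python3 -m creep '[[[0,0,0,0,0,0,0],[0,0,0,0,0,0,0],[0,0,0,0,0,0,0],[0,0,0,0,0,0,0],[0,0,0,0,0,0,0],[0,0,0,0,0,0,0],[0,0,0,0,0,0,0],[0,0,0,0,0,0,0],[0,0,0,0,0,0,0],[0,0,0,0,0,0,0],[0,0,0,0,0,0,0],[0,0,0,0,0,0,0]]]'
python3 - <<'E'
from h import *
import cv2
a=get_image("scene");b=get_image("top");cv2.imwrite("pics/s2.png",np.hstack([cv2.resize(a[200:350,250:450],(400,300)),cv2.resize(b[200:350,250:450],(400,300))])[:,:,::-1])
E
```

```text
time: 3.73
position: [0.4751, -0.0189, 0.0663]
tool_rot: [2.486, -1.921, 0.0]
force: [-0.2, -0.2, 0.4]
gripper_width: 0.001
```

View pics/s2.png

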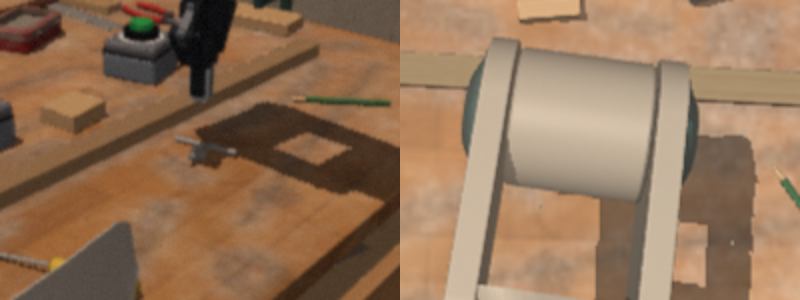

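The fingers are straight over the key, with about 5 cm of clearance to it, and have held there for over a second. Next I'll lift and move to the green button.

```bash
python3 -m creep '[[[0,0,-15,0,0,0,0],[0,0,-30,0,0,0,0],[0,0,-30,0,0,0,0],[0,0,-15,0,0,0,0],[15,-13,0,0,0,0,0],[25,-21,0,0,0,0,0],[27,-23,0,0,0,0,0],[27,-23,0,0,0,0,0],[27,-23,0,0,0,0,0],[27,-23,0,0,0,0,0],[22,-18,0,0,0,0,0],[16,-13,0,0,0,0,0]]]'
```

```text
time: 4.83
position: [0.6752, -0.161, 0.1553]
tool_rot: [2.484, -1.922, -0.001]
force: [0.3, -0.6, -0.3]
gripper_width: 0.001
```

```bash
python3 -m creep '[[[0,0,10,0,0,0,0],[0,0,20,0,0,0,0],[0,0,10,0,0,0,0],[0,0,5,0,0,0,0],[0,0,0,0,0,0,0],[0,0,0,0,0,0,0],[0,0,0,0,0,0,0],[0,0,0,0,0,0,0]]]'; python3 - <<'E'
from h import *
from scipy.spatial.transform import Rotation as R
import cv2
s=sense();M=R.from_rotvec(s["tool_rot"]).as_matrix();p=s["position"]
print(p,M.T@(np.array([.6736,-.159,.072])-p)*1000)
a=get_image("scene");b=get_image("top");cv2.imwrite("pics/s3.png",np.hstack([cv2.resize(a[130:280,250:450],(400,300)),cv2.resize(b[100:250,300:500],(400,300))])[:,:,::-1])
E
```

```text
time: 5.5
position: [0.6744, -0.1593, 0.1129]
tool_rot: [-2.485, 1.92, -0.003]
force: [0.4, -0.2, 0.8]
gripper_width: 0.002
[ 0.67439127 -0.15928125  0.11288029] [-0.52369223  0.77549235 40.87820128]
```

View pics/s3.png

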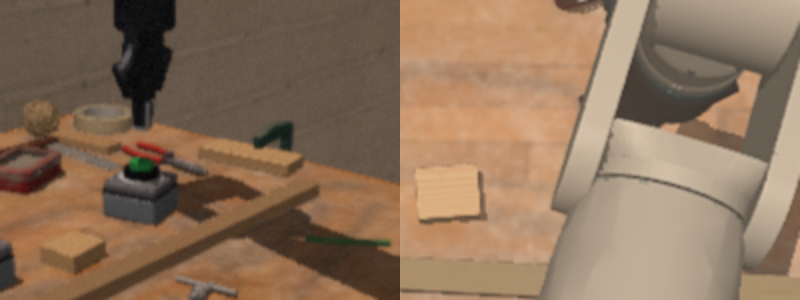

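The fingertips are right above the green cap, with a gap of about 4 cm. I'll hold here.

```bash
python3 -m creep '[[[0,0,0,0,0,0,0],[0,0,0,0,0,0,0],[0,0,0,0,0,0,0],[0,0,0,0,0,0,0],[0,0,0,0,0,0,0],[0,0,0,0,0,0,0],[0,0,0,0,0,0,0],[0,0,0,0,0,0,0],[0,0,0,0,0,0,0],[0,0,0,0,0,0,0],[0,0,0,0,0,0,0],[0,0,0,0,0,0,0]]]'
```

```text
time: 6.6
position: [0.6739, -0.1593, 0.1113]
tool_rot: [2.486, -1.921, 0.0]
force: [-0.0, -1.0, 0.6]
gripper_width: -0.002
```

```bash
python3 -m creep '[[[0,0,8,0,0,0,0],[0,0,12,0,0,0,0],[0,0,10,0,0,0,0],[0,0,5,0,0,0,0],[0,0,3,0,0,0,0],[0,0,2,0,0,0,0],[0,0,2,0,0,0,0],[0,0,0,0,0,0,0],[0,0,0,0,0,0,0],[0,0,0,0,0,0,0]]]'
```

```text
time: 7.43
position: [0.6742, -0.1593, 0.07]
tool_rot: [-2.486, 1.921, -0.002]
force: [-1.7, 0.3, 2.0]
gripper_width: 0.0
```

Contact has been made. I'll press in 1 mm steps and watch the force.

```bash
python3 -m creep '[[[0,0,1,0,0,0,0],[0,0,1,0,0,0,0],[0,0,1,0,0,0,0],[0,0,0,0,0,0,0],[0,0,0,0,0,0,0]]]';python3 -m creep '[[[0,0,1,0,0,0,0],[0,0,1,0,0,0,0],[0,0,0,0,0,0,0],[0,0,0,0,0,0,0]]]'
```

```text
time: 7.85
position: [0.6742, -0.1594, 0.0667]
tool_rot: [-2.485, 1.921, -0.001]
force: [-0.8, -0.2, 4.9]
gripper_width: -0.001
time: 8.18
position: [0.6743, -0.1594, 0.066]
tool_rot: [-2.485, 1.921, -0.002]
force: [-4.3, 1.8, 11.2]
gripper_width: 0.001
```

```bash
python3 -m creep '[[[0,0,1,0,0,0,0],[0,0,0,0,0,0,0],[0,0,0,0,0,0,0]]]'; python3 - <<'E'
from h import *
import cv2
a=get_image("scene");cv2.imwrite("pics/s4.png",cv2.resize(a[180:255,270:370],(800,600),interpolation=cv2.INTER_CUBIC)[:,:,::-1])
E
```

```text
time: 8.43
position: [0.6743, -0.1594, 0.0659]
tool_rot: [-2.485, 1.921, -0.003]
force: [-7.8, 2.2, 14.4]
gripper_width: -0.002
```

View pics/s4.png

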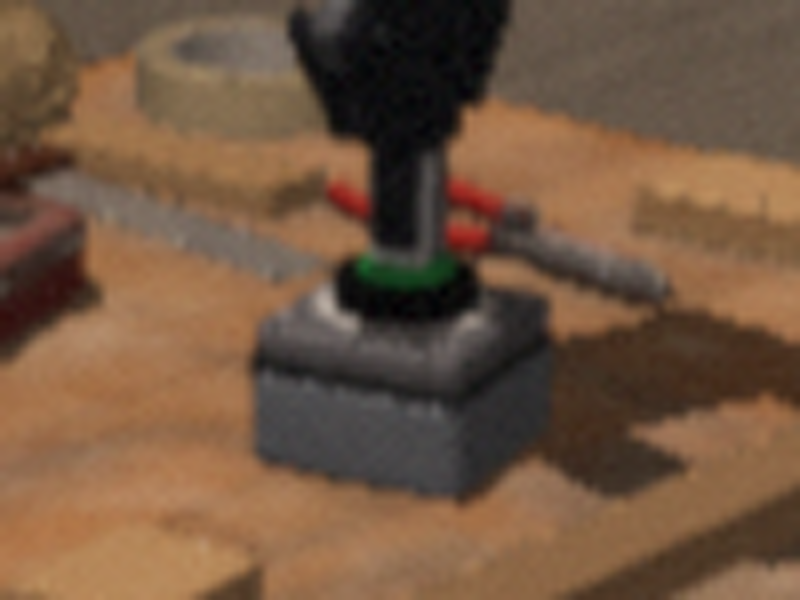

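The cap is pressed down to its stop: it stands lower in the collar, and the force rises with no further travel. Now I'll retreat straight up.

```bash
python3 -m creep '[[[0,0,-5,0,0,0,0],[0,0,-10,0,0,0,0],[0,0,-20,0,0,0,0],[0,0,-30,0,0,0,0],[0,0,-30,0,0,0,0],[0,0,-20,0,0,0,0],[0,0,-10,0,0,0,0],[0,0,0,0,0,0,0],[0,0,0,0,0,0,0],[0,0,0,0,0,0,0],[0,0,0,0,0,0,0],[0,0,0,0,0,0,0]]]'; python3 - <<'E'
from h import *
import cv2
a=get_image("scene");cv2.imwrite("pics/s5.png",a[:,:,::-1]);print(sense()["force"])
o=cv2.imread("pics/scene0.png");d=cv2.absdiff(o,a[:,:,::-1].copy())
for n,(x,y,w,h) in dict(green=(295,200,50,45),red=(205,235,55,48),key=(332,262,42,26),pencil=(392,240,58,18),off=(268,242,38,26),screw=(230,315,60,30)).items(): print(n,d[y:y+h,x:x+w].mean())
E
```

```text
time: 9.48
position: [0.6734, -0.1591, 0.1863]
tool_rot: [2.485, -1.92, -0.004]
force: [0.5, 0.3, -0.4]
gripper_width: 0.001
[0.18637998 0.59866117 0.05731455]
green 7.737185185185186
red 5.197727272727272
key 6.365689865689865
pencil 36.73722860791826
off 6.3852901484480435
screw 6.199074074074074
```

View pics/s5.png

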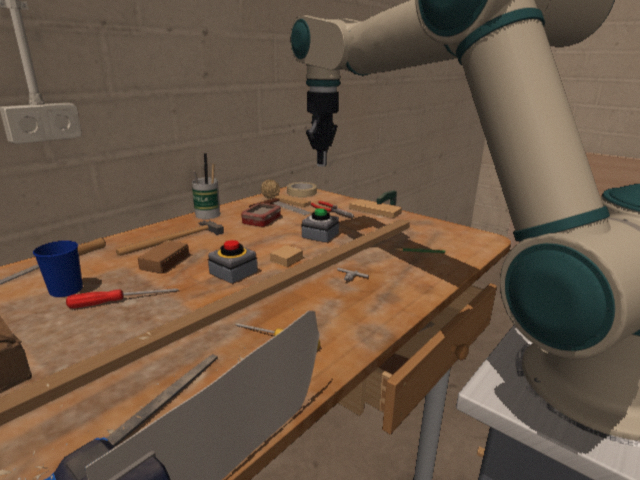

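The green cap is out again at (320,213), and the hand is well clear with its tips at (322,160). The key (352,274), offcut, screwdriver and pencil are where they were; the pencil only lies in shadow now.

```bash
python3 -c "
from station import *
print(sign_off())"
```

```text
the job is handed in; nothing more can be done
None
```

I pointed at the chuck key and then at the green button, pressed the green button fully in, drew the hand straight up and handed the job in; no verdict is reported.

- **Pointing at the key:** I held with shut fingers for over 1 s, grasp point about 85 mm above the bench and roughly over the key's middle. The fingertips stayed about 5 cm above the key.
- **Pointing at the green button:** I held for over 1 s with the tips about 4 cm above the cap.
- **Press:** The fingertips went about 6 mm down to a firm stop. The force rose to about 14 N with no further travel, and the picture showed the cap low in its collar.
- **Last checks:**
  - The tips were about 11 cm above the button and the force on the tool was about zero.
  - By eye, the last picture shows the green cap out and the red button and loose things where they were.
  - The picture comparison showed no real change at the red button, key, offcut and screwdriver. The pencil's patch did change; it looks to be in the same place, with the arm's shadow now over it.
- **Not measured:** I judged button travel and the objects' positions from the images and tool height only. The two cameras agreed on the green button to about 1.5 mm.

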